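# Draw the stop bar over the lip into its carrying tray and turn the keeper

### The arm

A 6-joint arm with a two-finger parallel gripper is mounted at the origin on a cart in front of the work surface, level with it; the furniture and walls round the work are solid. World frame = base frame: x ahead of the robot, y to its left, z up, the work surface at z = 0. Lengths are in m, angles in degrees, forces in N, time in s.
With the tool pointing down it reaches from about 0.4 to 0.825 m from the base axis. Payload 7 kg.
Tool frame: the origin (TCP) lies between the finger pads; the fingertips stand 11 mm ahead of it and the grasp point (between the pads) lies 8 mm behind it; z points along the fingers, y is the direction in which the jaws open and shut (so a half turn about z gives the same grasp; the last joint's range is limited). The gripper opens to 88 mm and grips with 3 to 60 N. Pads are 19 mm wide; open, the fingers measure 130 mm over their backs; the gripper's body (78 mm by 193 mm) begins 47 mm behind the grasp point.
Start: joints at [86.408, 20.546, 0.682, 0, -70.136, -16.507], TCP at [0.232, 0.634, 0.21] pointing down, gripper open.
Joint ranges: [-176.03, 176.03], [-82.01, 121.73], [-58.28, 71.71], [-173.87, 95.51], [-174.79, -0.11], [-173.66, 173.66]. Speed limits (degrees/s): [136.94, 136.94, 172.46, 180, 180, 180].

### API

Orientations are given as [roll, pitch, yaw] about the fixed x, y, z axes, in that order (R = Rz(yaw) Ry(pitch) Rx(roll)).
In Python, from plant import r gives the robot as it stands.
- The arm moves only by the shell command python3 -m inch 'ROWS' [OPENING] [FORCE]. ROWS is JSON, a list of rows, each an object of numbers: "x", "y", "z": the shift along the tool's x, y, z as a fraction of full scale; "yaw": the turn about the tool's z as a fraction of full scale. In form: [{"x": .., "y": .., "z": .., "yaw": ..}, ...]. A call has 1 to 5 rows; each row shifts and turns the pose as measured when the row begins, along the tool's axes as they then stand; what a row does not reach is not made up. Full scale, the value 1, is 0.025 m for a shift and 4 degrees for a turn. A row lasts 1/12 s, in which the tool goes at most 41.7 mm and 7.16 degrees, less where a joint would pass 70% of its speed; a pose out of reach is approached as far as the arm can. A call with a number of a shift or a turn outside -1 to 1 is refused whole. A call with a gripper value outside its range is refused whole. OPENING is the opening, from -1 (shut) to 1 (fully open), set as the call begins (- or left out, the last holds). The fingers move at their own pace and stop on an object; FORCE is the grip in N (left out, the last holds). Time passes only in rows, so rows that do not move let the fingers close. It gives the time, the measured TCP pose, the force and the opening at its end, in the units of the state.
- r.get_state(): the state, without advancing time (a new reading comes with each control period).
- r.capture(name): name is "scene" or "top"; returns (picture, depth): 384x512x3 uint8, red, green, blue; 384x512 float32, m along the optical axis (not along the pixel's ray), 0 where there is no reading.
- r.camera_info(name): a dict with "mtx" (3x3 intrinsics, pixels), "pose" (4x4, takes a point from camera to world coordinates). Camera axes: x right, y down, z forward; pixel columns grow to the right and rows downward; lengths in m; the calibration is good to about 2 mm. A picture is of the moment at which its call begins. camera_info takes no time and is no camera call.
- r.close_job(): hands the job in, once; it reports no verdict.
The state is a dict: "time_s": time; "joints": joint angles; "qd": joint speeds; "joint_torque": joint torques, N m; "tcp_pos": TCP position; "eef_rot": TCP orientation; "contact_force": force on the tool from outside, world axes, zero at the start; "moment": the same for the moment, N m; "gripper_width": finger opening in m.
Only numpy, scipy, OpenCV 4.12 (cv2) and the standard library are available. Lean on these libraries where they do the work, as an engineer would, in place of code of your own. Each camera call takes 0.05 s, during which the arm holds its last target. There are 200 camera calls.

### The job

Tip up the nose of the steel stop bar so that it clears the yellow lip, then draw the bar endwise through its guides and over the lip until it lies flat in the carrying tray. Then swing the red keeper fully across the bar's tail end, and leave the other things on the bench where they are.

Things in the scene. Friction and masses are not known exactly. Their poses are not given: they have to be found in the camera images.
- holder: Blue base plate 470 x 112 mm, fixed to the bench, carrying store, lip and tray; origin on the bench surface midway between the rails, straight below the lip. x runs along the rails from the store (-x) over the lip (x = 0) into the tray (+x), z up. Aluminium rails 47 mm apart: 36 mm high from x = -152 to -52 mm, 21 mm from there to x = 50, 34 mm to the tray's end; none behind x = -152.
- lip (a point): Middle of the top of the yellow lip, a rounded cross bar 8 mm thick and 22 mm high at the mouth of the tray.
- crest (a point): Middle of the top of the store's rounded crest, 24 mm above the bench at holder x = -132 mm; the bar see-saws on it. The bed slopes from here to a nose rest 10 mm high before the lip. From x = -150 to -116 two dark caps reach over the bar's edges, 37 to 41 mm high, leaving a 30 mm slot for the handle: the bar can tilt and slide there, not be lifted out.
- tray (a point): Middle of the tray's rubber floor, 14 mm above the bench, 47 mm wide, its tall rails flared at x = 50 to 68 to lead the nose in; the floor runs from holder x = 4 mm to the end wall at x = 222 mm (28 mm high).
- stop_bar: Flat steel bar 200 x 44 x 8 mm, about 0.4 kg, loose; origin at the centre of the flat, x along it to the nose, z out of its top. It starts in the store tilted about 0.12 rad nose down, nose 3 to 14 mm short of the lip. Slightly nose-heavy over the crest: 1 to 6 N down on its tail tips the nose up; let go, it falls back unless already over the lip.
- bar_nose (a point): Middle of the lower edge of the bar's nose end.
- bar_tail (a point): Middle of the lower edge of the bar's tail end; it starts about 35 mm above the bench. Pressed down to about 20 mm, the nose clears the lip by some 6 mm; a rubber buffer 18 mm high (holder x = -218 to -188 mm) stops it.
- bar_handle (a point): Centre of the upright round black handle on the bar: 22 mm diameter, 42 mm tall, its axis 55 mm from the tail end; the bar is flat and bare for 44 mm behind it. This point is 21 mm above the bar's top face.
- keeper (a joint): Red keeper arm turning about an upright post beside the tray mouth; 0 = fully across the tray over the bar's tail (its stop); grows as it swings away over the store side: at 1.57 it points along the rails to the store, at 2.3 outwards (other stop). It starts open at 1.6 to 2.2, stays where it is left, and swings with about 1 N at its end.
- keeper_peg (a point): Middle of the upright black peg at the keeper's end, 12 mm diameter, 33 to 57 mm above the bench, 66 mm from the turning axis: in the holder's axes it lies from the hinge by 66 mm x (-sin q, -cos q), q being the keeper's value. The arm is 14 mm wide, 25 to 33 mm above the bench.
- keeper_hinge (a point): Point on the keeper's turning axis, 29 mm above the bench; 34 mm past the lip, 42 mm to the holder's +y side.
- ratchet: Ratchet with red grip, bystander, 244 mm long; origin under its centre.
- grinding_disc: Dark grinding disc with red centre, bystander, 115 mm diameter; origin under its centre.
- steel_block: Ground steel setup block, bystander, 35 x 50 x 40 mm; origin under its centre.
- cold_chisel: Dark cold chisel lying on the bench, bystander, 160 mm long; origin under its centre.
Not all that is in view belongs to the job. Of the things like the stop_bar, leave any that is blue; of the rest the larger one is meant.

How it is judged:
By the outcome, as a careful person would: the job done as asked, in the order asked, and still so for the second after the job is handed in, with the robot touching nothing.
It also fails if it takes over 54 s, if anything falls off the work surface, if the arm or the gripper's body presses on something with over 40 N, if the wrist force passes 120 N, or if a joint passes its speed limit or range.

## Working session

There is one attempt and no reset: what is moved stays moved. The work goes in short steps, Python scripts to look and compute and a shell command to move; the robot and the scene stay as the last step left them, time stands still between calls to the robot, and variables do not carry over. Pictures are saved under pics/ and viewed, about 8 in all and at most 12, crops included, and the job is handed in when it is done.

```bash
mkdir -p pics; ls; python3 - <<'E'
from plant import r
import cv2,numpy as np
for n in("scene","top"):
    p,d=r.capture(n); cv2.imwrite(f"pics/{n}0.png",p[:,:,::-1]); np.savez(f"pics/{n}0.npz",p=p,d=d)
    i=r.camera_info(n); print(n,np.round(i["mtx"],1).tolist(),np.round(i["pose"],3).tolist())
print(r.get_state())
a=cv2.imread("pics/scene0.png");b=cv2.imread("pics/top0.png")
E
```

```text
pics
scene [[401.7, 0.0, 256.3], [0.0, 401.7, 190.3], [0.0, 0.0, 1.0]] [[0.786, -0.347, 0.512, -0.095], [-0.618, -0.457, 0.64, -0.826], [0.012, -0.819, -0.573, 0.895], [0.0, 0.0, 0.0, 1.0]]
top [[455.7, 0.0, 255.0], [0.0, 455.7, 193.1], [0.0, 0.0, 1.0]] [[0.014, -0.994, 0.109, 0.503], [-1.0, -0.016, -0.013, 0.105], [0.015, -0.109, -0.994, 1.404], [0.0, 0.0, 0.0, 1.0]]
{'time_s': 0.1, 'joints': array([ 8.64090746e+01,  2.05881556e+01,  6.38923841e-01, -1.54135991e-02,
       -7.01339054e+01, -1.65092477e+01]), 'qd': array([ 0.0086866 , -0.1267925 ,  0.16206954,  0.09581565, -0.03253095,
        0.01833347]), 'joint_torque': array([-2.35283667e-03, -5.84165418e+01,  2.93753135e+01,  7.01557294e+00,
        1.01927260e-02, -4.51185815e-05]), 'tcp_pos': array([0.23183088, 0.63346669, 0.20911362]), 'eef_rot': array([ 1.79916172e+02, -9.73387243e-03, -2.01054144e+01]), 'contact_force': array([0.16800028, 0.63229662, 0.39327903]), 'moment': array([-0.0099199 ,  0.01211226, -0.00242679]), 'gripper_width': 0.0878840908695187}
```

View pics/scene0.png

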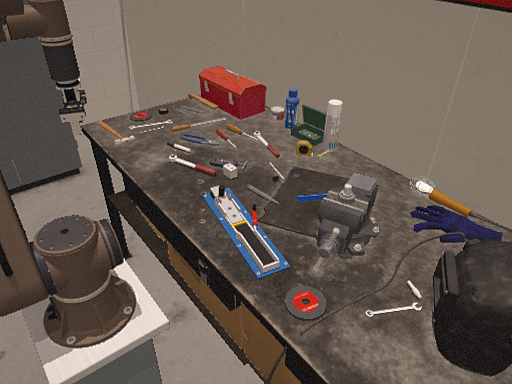

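View pics/top0.png

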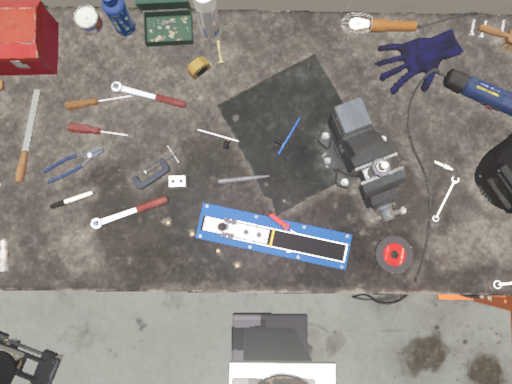

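```bash
cat > h.py <<'E'
from plant import r
import cv2,numpy as np
def proj(n,P):
    i=r.camera_info(n);T=np.linalg.inv(i["pose"]);P=np.atleast_2d(P);c=P@T[:3,:3].T+T[:3,3];u=c@i["mtx"].T
    return u[:,:2]/u[:,2:]
def atz(n,uv,z):
    i=r.camera_info(n);d=np.c_[np.atleast_2d(uv),np.ones(len(np.atleast_2d(uv)))]@np.linalg.inv(i["mtx"]).T@i["pose"][:3,:3].T
    o=i["pose"][:3,3];return o+d*((z-o[2])/d[:,2])[:,None]
def cloud(n,d):
    i=r.camera_info(n);v,u=np.mgrid[:384,:512];c=np.stack([u,v,np.ones_like(u)],-1)@np.linalg.inv(i["mtx"]).T*d[...,None]
    return c@i["pose"][:3,:3].T+i["pose"][:3,3]
E
python3 - <<'E'
from h import *
for n,(x0,y0,w,h) in {"top":(186,195,176,82),"scene":(190,175,110,105)}.items():
    z=np.load(f"pics/{n}0.npz");p,d=z["p"],z["d"]
    k=4.5 if n=="top" else 5
    cv2.imwrite(f"pics/{n}0c.png",cv2.resize(p[y0:y0+h,x0:x0+w,::-1],None,fx=k,fy=k,interpolation=cv2.INTER_CUBIC))
    hsv=cv2.cvtColor(p,cv2.COLOR_RGB2HSV); m=cv2.inRange(hsv,(100,120,60),(125,255,255))
    mm=np.zeros_like(m);mm[y0:y0+h,x0:x0+w]=m[y0:y0+h,x0:x0+w]
    pts=np.argwhere(mm)[:,::-1].astype(np.float32)
    C=cloud(n,d)[mm>0]; print(n,len(pts),"plate z med",np.median(C[:,2]))
    W=atz(n,pts,np.median(C[:,2]))[:,:2].astype(np.float32)
    rect=cv2.minAreaRect(W);print(rect)
    ym=cv2.inRange(hsv,(22,120,100),(35,255,255));mm[:]=0;mm[y0:y0+h,x0:x0+w]=ym[y0:y0+h,x0:x0+w]
    q=np.argwhere(mm)[:,::-1];print("lip",len(q),atz(n,q.mean(0),.022),np.median(cloud(n,d)[mm>0],0))
E
```

```text
top 816 plate z med 0.005124309576622688
((0.5275264978408813, 0.02812923491001129), (0.4649825990200043, 0.10881952941417694), 78.5499267578125)
lip 0 [[nan nan nan]] [nan nan nan]
scene 1083 plate z med 0.006119290649051812
((0.6292656064033508, 0.006930947303771973), (0.4721135199069977, 0.3300389051437378), 78.69810485839844)
lip 26 [[0.51767687 0.03322017 0.022     ]] [0.51786123 0.03409592 0.02087187]<stdin>:13: RuntimeWarning: Mean of empty slice.
  ret = um.true_divide(
  return _methods._mean(a, axis=axis, dtype=dtype,
```

View pics/top0c.png

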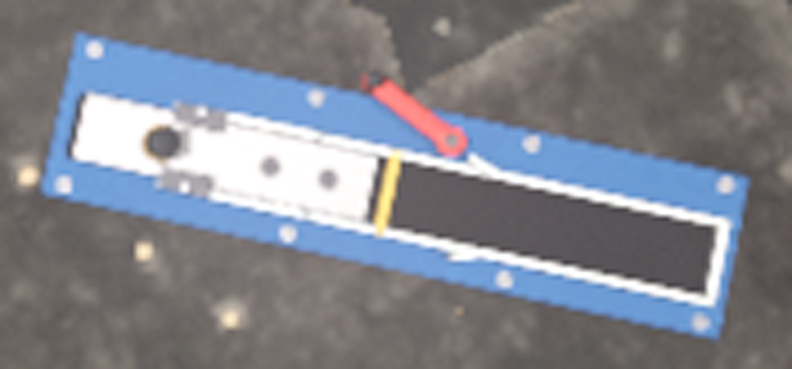

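View pics/scene0c.png

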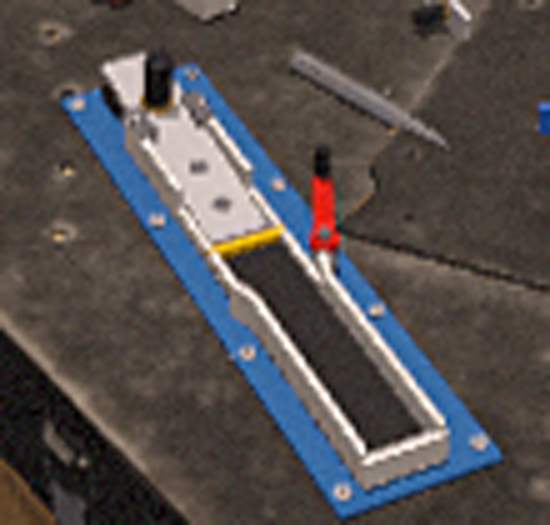

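```bash
cat >> h.py <<'E'
def tri(a,b):
    L=[]
    for n,uv in(("top",a),("scene",b)):
        q=atz(n,uv,0)[0];o=r.camera_info(n)["pose"][:3,3];d=(q-o)/np.linalg.norm(q-o);L.append((o,np.eye(3)-np.outer(d,d)))
    x=np.linalg.solve(L[0][1]+L[1][1],L[0][1]@L[0][0]+L[1][1]@L[1][0])
    return x,[np.linalg.norm(M@(x-o)) for o,M in L]
E
python3 - <<'E'
from h import *
t=lambda u,v:np.array([u/4.5+186-.4,v/4.5+195-.4]); s=lambda u,v:np.array([u/5+190-.4,v/5+175-.4])
for k,a,b in(("lip",t(388,193),s(251,241)),("hinge",t(453,142),s(325,232)),("handletop",t(163,142),s(158,58)),("peg",t(376,83),s(321,155)),
 ):
    x,e=tri(a,b);print(k,np.round(x,4),np.round(e[0],4))
ct=atz("top",np.array([t(78,33),t(748,180),t(718,338),t(42,193)]),.005);cs=atz("scene",np.array([s(195,64),s(500,456),s(345,515),s(60,100)]),.005)
for c in(ct,cs):
    m=c.mean(0);d=(c[1]+c[2]-c[0]-c[3]);print(np.round(c,4).tolist(),m,np.degrees(np.arctan2(d[1],d[0])),np.linalg.norm(d)/2)
E
```

```text
lip [0.5217 0.034  0.0195] 0.0006
hinge [ 0.5548 -0.0073  0.0379] 0.0007
handletop [0.5505 0.1832 0.0773] 0.0007
peg [0.5922 0.0452 0.0539] 0.0008
[[0.6272, 0.2468, 0.005], [0.5337, -0.2119, 0.005], [0.427, -0.1906, 0.005], [0.518, 0.2683, 0.005]] [0.52648358 0.02816215 0.005     ] -101.37232890854645 0.46800973803627527
[[0.6253, 0.2485, 0.005], [0.5318, -0.2097, 0.005], [0.427, -0.1896, 0.005], [0.5161, 0.2709, 0.005]] [0.52505073 0.03002406 0.005     ] -101.24192732665607 0.46838028681114113
```

Candidates for stop_bar: steel bar in the blue holder (top px 220,227, big), blue bar (289,137) and small pale bar (217,135). I choose the large steel one in the holder. The crops confirm it: black handle at its tail, red keeper open at about 2.0 rad. First, the wrist yaw.

```bash
cat >> h.py <<'E'
O=np.array([.521,.034]);A=np.radians(-101.35);ux=np.array([np.cos(A),np.sin(A)]);uy=np.array([-ux[1],ux[0]])
def hol(p): p=np.asarray(p)[:2]-O; return np.array([p@ux,p@uy])
def st():
    s=r.get_state();p=s["tcp_pos"];print("t%.2f"%s["time_s"],"hol xyz mm",np.round(1e3*np.r_[hol(p),p[2]],1),"rot",np.round(s["eef_rot"],2),"F(h)",np.round([s["contact_force"][:2]@ux,s["contact_force"][:2]@uy,s["contact_force"][2]],1),"w %.1f"%(1e3*s["gripper_width"]),"j",np.round(s["joints"]))
if __name__=="__main__": st()
E
Y='[{"x":0,"y":0,"z":0,"yaw":1},{"x":0,"y":0,"z":0,"yaw":1},{"x":0,"y":0,"z":0,"yaw":1},{"x":0,"y":0,"z":0,"yaw":1},{"x":0,"y":0,"z":0,"yaw":1}]'
python3 -m inch '[{"x":0,"y":0,"z":0,"yaw":1},{"x":0,"y":0,"z":0,"yaw":1},{"x":0,"y":0,"z":0,"yaw":1},{"x":0,"y":0,"z":0,"yaw":1},{"x":0,"y":0,"z":0,"yaw":1}]'
python3 h.py
```

```text
time_s: 0.52
tcp_pos: [0.2314, 0.632, 0.2062]
eef_rot: [179.7, -0.2, -40.8]
contact_force: [0.5, 0.6, -0.2]
gripper_width: 0.0871
t0.52 hol xyz mm [-529.3 -401.7  206.2] rot [ 1.7966e+02 -1.7000e-01 -4.0850e+01] F(h) [-0.7  0.4 -0.2] w 87.1 j [ 86.  21.   0.  -0. -70. -37.]
```

```bash
python3 -m inch '[{"yaw":1},{"yaw":1},{"yaw":1},{"yaw":1},{"yaw":1}]' >/dev/null
python3 -m inch '[{"yaw":1},{"yaw":1},{"yaw":1},{"yaw":1},{"yaw":1}]' >/dev/null
python3 -m inch '[{"yaw":1},{"yaw":1},{"yaw":1},{"yaw":1},{"yaw":0.5}]' 
python3 h.py
```

```text
t0.52 hol xyz mm [-529.3 -401.7  206.2] rot [ 1.7966e+02 -1.7000e-01 -4.0850e+01] F(h) [-0.7  0.4 -0.2] w 87.1 j [ 86.  21.   0.  -0. -70. -37.]validation failed for argument at $[0]...
validation failed for argument at $[0]...
validation failed for argument at $[0]...
```

All four keys are required.

```bash
python3 -m inch '[{"x":0,"y":0,"z":0,"yaw":1},{"x":0,"y":0,"z":0,"yaw":1},{"x":0,"y":0,"z":0,"yaw":1},{"x":0,"y":0,"z":0,"yaw":1},{"x":0,"y":0,"z":0,"yaw":1}]' >/dev/null
python3 -m inch '[{"x":0,"y":0,"z":0,"yaw":1},{"x":0,"y":0,"z":0,"yaw":1},{"x":0,"y":0,"z":0,"yaw":1},{"x":0,"y":0,"z":0,"yaw":1},{"x":0,"y":0,"z":0,"yaw":1}]' >/dev/null
python3 -m inch '[{"x":0,"y":0,"z":0,"yaw":1},{"x":0,"y":0,"z":0,"yaw":1},{"x":0,"y":0,"z":0,"yaw":1},{"x":0,"y":0,"z":0,"yaw":1},{"x":0,"y":0,"z":0,"yaw":0.2}]' >/dev/null
python3 -m inch '[{"x":0.7,"y":-0.7,"z":0,"yaw":0},{"x":0.7,"y":-0.7,"z":0,"yaw":0},{"x":0.7,"y":-0.7,"z":0,"yaw":0},{"x":0.7,"y":-0.7,"z":0,"yaw":0},{"x":0.7,"y":-0.7,"z":0,"yaw":0}]' >/dev/null
python3 h.py
```

```text
t2.18 hol xyz mm [-436.9 -314.5  195.5] rot [ 179.87   -1.54 -100.1 ] F(h) [-0.5  1.6  0.2] w 87.8 j [ 79.  15.  -9.  -0. -68. -89.]
```

```bash
python3 -m inch '[{"x":0.7,"y":-0.8,"z":0,"yaw":0.1},{"x":0.7,"y":-0.8,"z":0,"yaw":0.1},{"x":0.7,"y":-0.8,"z":0,"yaw":0},{"x":0.7,"y":-0.8,"z":0,"yaw":0},{"x":0.7,"y":-0.8,"z":0,"yaw":0}]' >/dev/null
python3 -m inch '[{"x":0.7,"y":-0.8,"z":0,"yaw":0},{"x":0.7,"y":-0.8,"z":0,"yaw":0},{"x":0.7,"y":-0.8,"z":0,"yaw":0},{"x":0.7,"y":-0.8,"z":0,"yaw":0},{"x":0.7,"y":-0.8,"z":0,"yaw":0}]' >/dev/null
python3 -m inch '[{"x":0.7,"y":-0.8,"z":0,"yaw":0},{"x":0.7,"y":-0.8,"z":0,"yaw":0},{"x":0.7,"y":-0.8,"z":0,"yaw":0},{"x":0.4,"y":-0.4,"z":0,"yaw":0},{"x":0,"y":0,"z":0,"yaw":0}]' >/dev/null
python3 h.py
```

```text
t3.43 hol xyz mm [-187.1  -26.8  199.5] rot [179.69  -1.77 -99.35] F(h) [-0.4 -0.1  0.8] w 87.6 j [ 43.  13. -12.   1. -67. -53.]
```

```bash
python3 -m inch '[{"x":0.35,"y":-0.27,"z":0.5,"yaw":0.25},{"x":0.35,"y":-0.27,"z":0.5,"yaw":0.25},{"x":0.35,"y":-0.27,"z":0.5,"yaw":0},{"x":0.35,"y":-0.27,"z":0.5,"yaw":0},{"x":0,"y":0,"z":0.5,"yaw":0}]' >/dev/null
python3 -m inch '[{"x":0,"y":0,"z":0.5,"yaw":0},{"x":0,"y":0,"z":0,"yaw":0}]' >/dev/null
python3 - <<'E'
from h import *
st()
a,d=r.capture("scene");b,d2=r.capture("top")
k=5
im=[cv2.resize(p[y0:y0+h,x0:x0+w,::-1],None,fx=k,fy=k,interpolation=cv2.INTER_CUBIC) for p,(x0,y0,w,h) in((a,(195,150,80,110)),(b,(190,190,80,110)))]
cv2.imwrite("pics/g1.png",np.hstack(im))
E
```

```text
t4.02 hol xyz mm [-149.4    0.4  122.3] rot [ 179.73   -1.69 -101.  ] F(h) [ 0.3 -1.  -0.5] w 87.5 j [ 38.  16. -18.   1. -57. -50.]
```

View pics/g1.png

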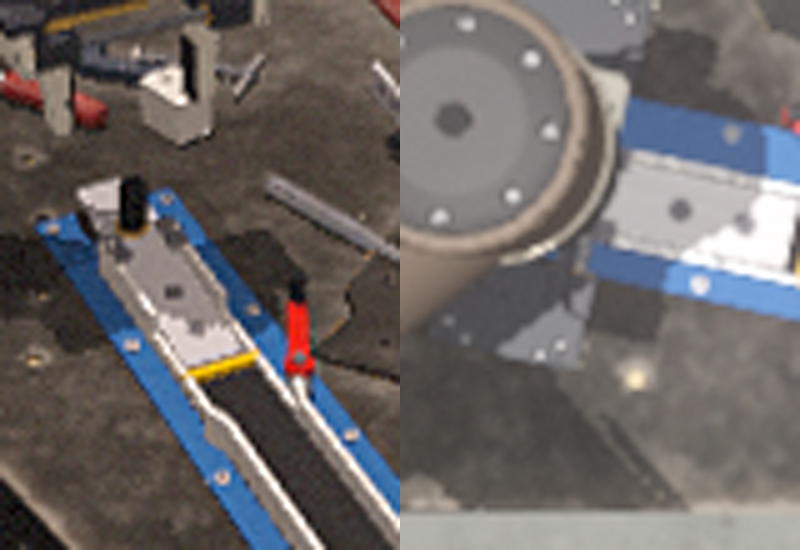

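```bash
python3 -m inch '[{"x":-0.05,"y":0,"z":0.55,"yaw":0},{"x":-0.05,"y":0,"z":0.55,"yaw":0},{"x":-0.05,"y":0,"z":0.55,"yaw":0},{"x":0,"y":0,"z":0.5,"yaw":0},{"x":0,"y":0,"z":0.3,"yaw":0}]' >/dev/null
python3 -m inch '[{"x":0,"y":0,"z":0,"yaw":0}]' >/dev/null
python3 h.py
```

```text
t4.62 hol xyz mm [-158.8    4.1   68.9] rot [-179.59   -1.15 -100.55] F(h) [-0.5  0.9 -1.1] w 87.5 j [ 39.  20. -21.   1. -50. -50.]
```

```bash
python3 -m inch '[{"x":0.12,"y":0.08,"z":0.15,"yaw":0.1},{"x":0.1,"y":0.08,"z":0.15,"yaw":0.1},{"x":0,"y":0,"z":0,"yaw":0}]' >/dev/null
python3 h.py
python3 -m inch '[{"x":0,"y":0,"z":0,"yaw":0},{"x":0,"y":0,"z":0,"yaw":0},{"x":0,"y":0,"z":0,"yaw":0},{"x":0,"y":0,"z":0,"yaw":0},{"x":0,"y":0,"z":0,"yaw":0}]' -1 15 >/dev/null
python3 h.py
```

```text
t4.87 hol xyz mm [-154.1    0.7   63.2] rot [-179.45   -1.03 -101.35] F(h) [ 0.  -0.5  1.1] w 87.6 j [ 39.  20. -22.   1. -48. -51.]
t5.28 hol xyz mm [-154.7    1.6   65.4] rot [-179.31   -0.9  -101.34] F(h) [-0.1  1.1 -1. ] w 60.2 j [ 39.  20. -22.   1. -48. -51.]
```

```bash
python3 -m inch '[{"x":0,"y":0.03,"z":0.08,"yaw":0},{"x":0,"y":0.03,"z":0.06,"yaw":0},{"x":0,"y":0,"z":0.06,"yaw":0},{"x":0,"y":0,"z":0,"yaw":0},{"x":0,"y":0,"z":0,"yaw":0}]' >/dev/null
python3 h.py
python3 -m inch '[{"x":0,"y":0,"z":0,"yaw":0},{"x":0,"y":0,"z":0,"yaw":0},{"x":0,"y":0,"z":0,"yaw":0},{"x":0,"y":0,"z":0,"yaw":0},{"x":0,"y":0,"z":0,"yaw":0}]' >/dev/null
python3 h.py
```

```text
t5.70 hol xyz mm [-1.547e+02  1.000e-01  5.990e+01] rot [-179.3    -0.89 -101.35] F(h) [ 0.7  0.1 -0.9] w 26.8 j [ 39.  20. -23.   2. -48. -51.]
t6.12 hol xyz mm [-155.4    0.8   60.8] rot [-179.22   -0.84 -101.31] F(h) [0.2 0.4 2.8] w 0.9 j [ 39.  20. -23.   2. -48. -51.]
```

```bash
python3 - <<'E'
from h import *
st()
a,d=r.capture("scene")
cv2.imwrite("pics/g2.png",cv2.resize(a[150:250,180:280,::-1],None,fx=6,fy=6,interpolation=cv2.INTER_CUBIC))
E
```

```text
t6.12 hol xyz mm [-155.4    0.8   60.8] rot [-179.22   -0.84 -101.31] F(h) [0.2 0.4 2.8] w 0.9 j [ 39.  20. -23.   2. -48. -51.]
```

View pics/g2.png

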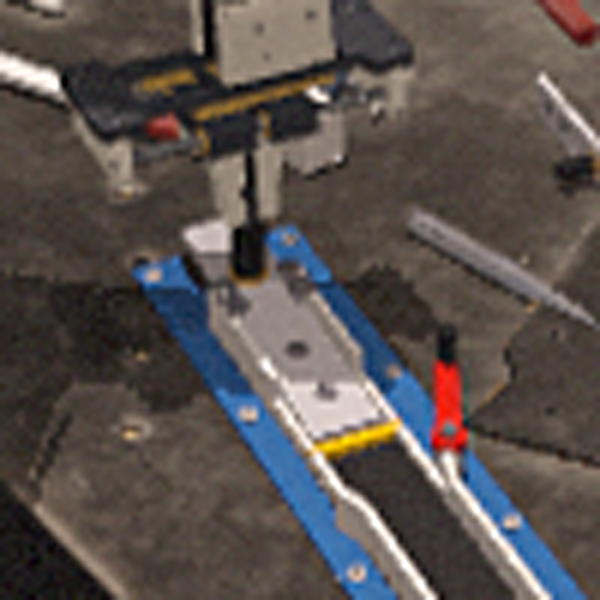

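```bash
python3 - <<'E'
from h import *
s=r.get_state();p=s["tcp_pos"]
for z in(.05,.0608,.0688):print(z,proj("scene",[p[0],p[1],z]))
H=lambda x,y,z:np.r_[O+x*ux+y*uy,z]
for x in(-.15,-.13,-.145,-.12):
  print(x,proj("scene",H(x,0,.035)),proj("scene",H(x,0,.077)),proj("top",H(x,0,.077)))
a,d=r.capture("scene");C=cloud("scene",d)
for v in range(178,200,2):
  print(v,[(u,tuple(np.round(1e3*np.r_[hol(C[v,u]),C[v,u,2]]).astype(int)),tuple(a[v,u].tolist())) for u in(218,222,226)])
E
```

```text
0.05 [[221.62933557 191.83615116]]
0.0608 [[221.51727771 189.40451727]]
0.0688 [[221.4336563 187.5899487]]
-0.15 [[222.15847224 196.0043966 ]] [[221.727443   186.52921958]] [[222.44897339 226.37114895]]
-0.13 [[224.30954877 198.91317891]] [[223.91035349 189.39046895]] [[229.17699089 227.82832677]]
-0.145 [[222.69223111 196.72616933]] [[222.26903301 187.23910854]] [[224.13080917 226.73540689]]
-0.12 [[225.40132993 200.38953444]] [[225.01857101 190.8430648 ]] [[232.54167414 228.55706176]]
178 [(218, (np.int64(-145), np.int64(-15), np.int64(121)), (151, 138, 124)), (222, (np.int64(-147), np.int64(1), np.int64(115)), (79, 71, 60)), (226, (np.int64(-143), np.int64(15), np.int64(114)), (125, 116, 99))]
180 [(218, (np.int64(-145), np.int64(-15), np.int64(112)), (147, 135, 117)), (222, (np.int64(-145), np.int64(0), np.int64(108)), (63, 56, 46)), (226, (np.int64(-296), np.int64(77), np.int64(-4)), (99, 84, 75))]
182 [(218, (np.int64(-144), np.int64(-15), np.int64(104)), (155, 139, 124)), (222, (np.int64(-145), np.int64(0), np.int64(100)), (66, 59, 55)), (226, (np.int64(-277), np.int64(69), np
[... 999 characters left out ...]
3)), (226, (np.int64(-206), np.int64(38), np.int64(5)), (50, 98, 154))]
194 [(218, (np.int64(-165), np.int64(-10), np.int64(38)), (77, 57, 35)), (222, (np.int64(-144), np.int64(-2), np.int64(48)), (12, 20, 19)), (226, (np.int64(-147), np.int64(14), np.int64(41)), (64, 54, 52))]
196 [(218, (np.int64(-152), np.int64(-15), np.int64(38)), (94, 71, 46)), (222, (np.int64(-145), np.int64(-3), np.int64(39)), (79, 54, 20)), (226, (np.int64(-150), np.int64(15), np.int64(30)), (127, 114, 111))]
198 [(218, (np.int64(-137), np.int64(-21), np.int64(41)), (63, 57, 59)), (222, (np.int64(-141), np.int64(-4), np.int64(33)), (153, 145, 143)), (226, (np.int64(-136), np.int64(9), np.int64(32)), (152, 142, 135))]
```

```bash
python3 - <<'E'
from h import *
H=lambda x,y,z:np.r_[O+x*ux+y*uy,z]
for z in(.1,.111,.12,.13,.14):print(z,proj("scene",[H(-.149,-.044,z),H(-.149,-.065,z),H(-.149,.044,z),H(-.149,.065,z)]).round(1).tolist())
for z in(.05,.06,.07,.08,.09):print(z,proj("scene",[H(-.155,-.02,z),H(-.145,-.02,z),H(-.155,.02,z),H(-.145,.02,z)]).round(1).tolist())
a,d=r.capture("scene");z0=np.load("pics/scene0.npz")
C=cloud("scene",d);C0=cloud("scene",z0["d"])
for v in range(180,200,2):
  f=lambda C,u:tuple(int(q) for q in np.round(1e3*np.r_[hol(C[v,u]),C[v,u,2]]))
  print(v,[(u,f(C0,u),z0["p"][v,u].tolist(),f(C,u)) for u in(220,222,224)])
E
```

```text
0.1 [[210.0, 184.4], [204.4, 185.8], [232.9, 178.4], [238.2, 177.0]]
0.111 [[209.9, 181.8], [204.2, 183.2], [232.8, 175.8], [238.2, 174.5]]
0.12 [[209.7, 179.6], [204.1, 181.1], [232.8, 173.7], [238.1, 172.3]]
0.13 [[209.6, 177.2], [203.9, 178.7], [232.7, 171.3], [238.1, 170.0]]
0.14 [[209.4, 174.8], [203.7, 176.2], [232.6, 169.0], [238.0, 167.6]]
0.05 [[216.4, 193.3], [217.4, 194.8], [226.5, 190.6], [227.6, 192.0]]
0.06 [[216.2, 191.1], [217.3, 192.5], [226.4, 188.3], [227.5, 189.7]]
0.07 [[216.1, 188.8], [217.2, 190.2], [226.4, 186.1], [227.5, 187.5]]
0.08 [[216.0, 186.5], [217.1, 187.9], [226.3, 183.8], [227.4, 185.2]]
0.09 [[215.9, 184.2], [216.9, 185.6], [226.2, 181.5], [227.3, 182.9]]
180 [(220, (-296, 51, 4), [64, 54, 51], (-145, -7, 110)), (222, (-292, 58, 4), [68, 59, 53], (-145, 0, 108)), (224, (-293, 67, 1), [75, 64, 56], (-148, 9, 104))]
182 [(220, (-287, 47, 0), [68, 59, 52], (-151, -5, 97)), (222, (-291, 57, -5), [68, 53, 50], (-146, 0, 99)), (224, (-285, 63, -3), [73, 61, 56], (-147, 8, 96))]
184 [(220, (-272, 41, 1), [69, 60, 52], (-142, -9, 95)), (222, (-270, 49, 0),
[... 531 characters left out ...]
2), [55, 67, 96], (-147, 7, 62))]
192 [(220, (-150, -8, 55), [26, 21, 27], (-145, -10, 59)), (222, (-139, -4, 61), [18, 19, 18], (-142, -3, 59)), (224, (-152, 9, 49), [123, 113, 110], (-150, 8, 51))]
194 [(220, (-149, -8, 47), [18, 10, 21], (-154, -6, 43)), (222, (-142, -3, 50), [11, 7, 9], (-148, -1, 46)), (224, (-151, 8, 41), [141, 120, 101], (-150, 7, 42))]
196 [(220, (-149, -9, 39), [70, 52, 19], (-146, -10, 40)), (222, (-145, -2, 39), [75, 52, 18], (-141, -4, 42)), (224, (-145, 5, 37), [139, 112, 86], (-149, 7, 33))]
198 [(220, (-144, -11, 33), [224, 210, 210], (-147, -10, 31)), (222, (-143, -4, 32), [168, 155, 154], (-138, -6, 36)), (224, (-137, 2, 34), [161, 150, 147], (-136, 1, 35))]
```

```bash
python3 -m inch '[{"x":0,"y":0,"z":-0.5,"yaw":0},{"x":0,"y":0,"z":-0.5,"yaw":0},{"x":0,"y":0,"z":-0.5,"yaw":0},{"x":0,"y":0,"z":0,"yaw":0},{"x":0,"y":0,"z":0,"yaw":0}]' -0.2 >/dev/null
python3 - <<'E'
from h import *
st()
a,d=r.capture("scene")
cv2.imwrite("pics/g3.png",cv2.resize(a[140:210,180:270,::-1],None,fx=7,fy=7,interpolation=cv2.INTER_CUBIC))
C=cloud("scene",d);h=np.stack([(C[...,:2]-O)@ux,(C[...,:2]-O)@uy,C[...,2]],-1)
m=(abs(h[...,0]+.153)<.015)&(abs(h[...,1])<.06)&(h[...,2]>.045)&(h[...,2]<.18)
q=h[m]*1e3
for y in range(-60,60,6):
    s=q[(q[:,1]>=y)&(q[:,1]<y+6)]
    if len(s):print(y,np.sort(s[:,2]).round()[:4], np.median(s[:,0]).round(),len(s))
E
```

```text
t6.68 hol xyz mm [-154.7   -1.    97.4] rot [-179.41   -0.99 -101.36] F(h) [-0.3  0.1 -0.5] w 28.4 j [ 39.  17. -20.   1. -53. -51.]
-54 [177. 180.] -151.0 2
-42 [152. 155. 157. 158.] -148.0 6
-36 [118. 118. 119. 121.] -146.0 28
-30 [120. 121. 124. 125.] -144.0 22
-24 [117. 118. 122. 122.] -146.0 16
-18 [ 60.  63.  68. 129.] -146.0 5
-12 [45. 48. 51. 57.] -146.0 18
-6 [48. 48. 52. 53.] -146.0 13
0 [50. 55. 63. 64.] -146.0 12
6 [47. 49. 56. 65.] -151.0 27
12 [118. 121. 122. 124.] -146.0 35
18 [118. 130. 132. 133.] -145.0 20
24 [118. 122. 126. 134.] -145.0 17
```

View pics/g3.png

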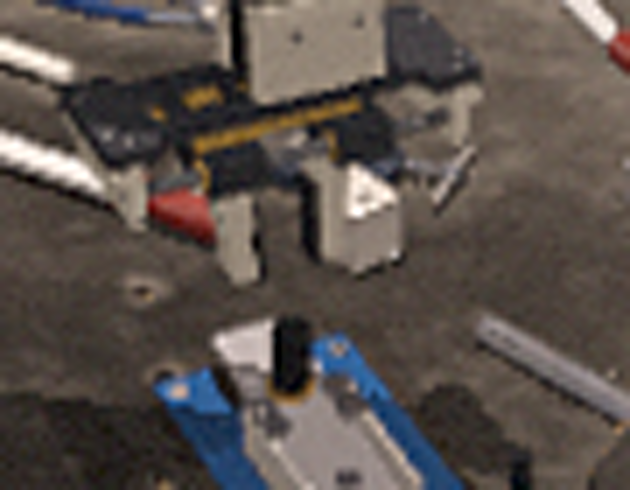

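The fingertips really stand about 20 mm above the reported TCP z, not 11 mm below it, so the fingers closed over the handle top. From here on I use tip z = reported z + 20 mm.

```bash
python3 -m inch '[{"x":0,"y":0,"z":0.4,"yaw":0},{"x":0,"y":0,"z":0.4,"yaw":0},{"x":0,"y":0,"z":0.4,"yaw":0},{"x":0,"y":0,"z":0.4,"yaw":0},{"x":0,"y":0,"z":0,"yaw":0}]' 0.3 >/dev/null
python3 h.py
```

```text
t7.15 hol xyz mm [-152.4   -2.1   50.1] rot [-179.58   -1.14 -101.4 ] F(h) [0.8 0.3 0.2] w 56.1 j [ 39.  20. -23.   1. -47. -51.]
```

```bash
python3 -m inch '[{"x":0,"y":-0.04,"z":0.3,"yaw":0},{"x":0,"y":-0.04,"z":0.3,"yaw":0},{"x":0,"y":0,"z":0.25,"yaw":0},{"x":0,"y":0,"z":0,"yaw":0}]'  >/dev/null
python3 h.py
python3 -m inch '[{"x":0,"y":0,"z":0,"yaw":0},{"x":0,"y":0,"z":0,"yaw":0},{"x":0,"y":0,"z":0,"yaw":0},{"x":0,"y":0,"z":0,"yaw":0},{"x":0,"y":0,"z":0,"yaw":0}]' -1 20 >/dev/null
python3 h.py
```

```text
t7.48 hol xyz mm [-151.2   -0.3   24.4] rot [-179.7    -1.29 -101.39] F(h) [-0.3 -1.2  1.6] w 56.7 j [ 38.  23. -25.   2. -44. -51.]
t7.90 hol xyz mm [-151.8    0.4   25.6] rot [-179.63   -1.24 -101.37] F(h) [-0.  -0.9 -0.4] w 29.1 j [ 38.  22. -24.   2. -44. -51.]
```

```bash
python3 -m inch '[{"x":0,"y":0,"z":-0.15,"yaw":0},{"x":0,"y":0,"z":0,"yaw":0},{"x":0,"y":0,"z":0,"yaw":0},{"x":0,"y":0,"z":0,"yaw":0},{"x":0,"y":0,"z":0,"yaw":0}]' >/dev/null
python3 h.py
```

```text
t8.32 hol xyz mm [-151.7   -0.    29.5] rot [-179.66   -1.23 -101.39] F(h) [-0.7  0.6 -2. ] w 21.7 j [ 38.  22. -24.   2. -44. -51.]
```

```bash
python3 -m inch '[{"x":0,"y":0,"z":0.08,"yaw":0},{"x":0,"y":0,"z":0.08,"yaw":0},{"x":0,"y":0,"z":0.05,"yaw":0}]' - 30 >/dev/null
python3 - <<'E'
from h import *
st()
a,d=r.capture("scene")
cv2.imwrite("pics/g4.png",cv2.resize(a[170:250,190:270,::-1],None,fx=7,fy=7,interpolation=cv2.INTER_CUBIC))
C=cloud("scene",d);h=np.stack([(C[...,:2]-O)@ux,(C[...,:2]-O)@uy,C[...,2]],-1)*1e3
# bar top height profile
for x in list(range(-215,-165,10))+list(range(-115,0,10)):
    m=(abs(h[...,0]-x)<6)&(abs(h[...,1])<15)&(h[...,2]<45)&(h[...,2]>0)
    if m.sum():print(x,np.median(h[...,2][m]).round(1),m.sum())
E
```

```text
t8.57 hol xyz mm [-152.8    1.1   28.2] rot [-179.49   -1.15 -101.28] F(h) [ 1.7 -5.  10. ] w 21.5 j [ 38.  22. -24.   2. -44. -51.]
-205 38.3 1
-115 31.1 20
-105 29.5 18
-95 29.0 18
-85 28.5 20
-75 27.0 18
-65 25.5 19
-55 25.3 20
-45 25.0 17
-35 23.6 23
-25 22.4 20
-15 20.1 28
-5 19.3 18
```

View pics/g4.png

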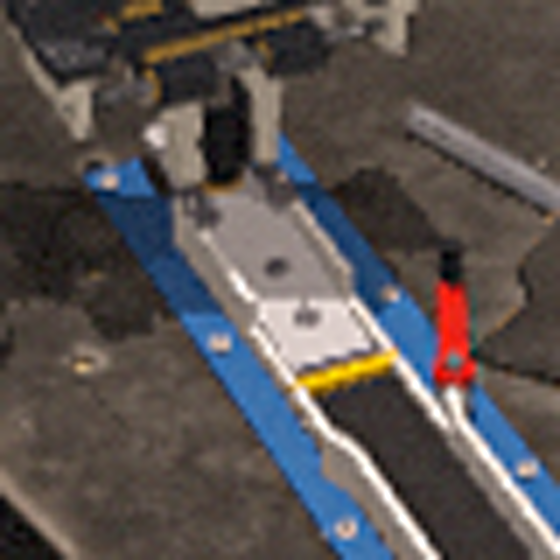

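```bash
cat > prof.py <<'E'
from h import *
st()
a,d=r.capture("scene");C=cloud("scene",d);h=np.stack([(C[...,:2]-O)@ux,(C[...,:2]-O)@uy,C[...,2]],-1)*1e3
hsv=cv2.cvtColor(a,cv2.COLOR_RGB2HSV)
m=(abs(h[...,1])<15)&(h[...,2]<60)&(h[...,2]>3)&(hsv[...,1]<90)&(hsv[...,2]>80)
q=h[m]
print("bar top:",[(x,round(float(np.median(s[:,2])),1)) for x in range(-110,230,12) if len(s:=q[abs(q[:,0]-x)<6])>5], "max x",np.sort(q[:,0])[-8:].round())
E
python3 -m inch '[{"x":0,"y":0.02,"z":0.2,"yaw":0},{"x":0,"y":0.02,"z":0.25,"yaw":0},{"x":0,"y":0,"z":0.25,"yaw":0}]' - 45 >/dev/null
python3 prof.py
```

```text
t8.87 hol xyz mm [-156.5    2.6   23.2] rot [-179.03   -0.88 -100.92] F(h) [  9.8 -32.2  82.7] w 21.4 j [ 39.  23. -25.   2. -43. -51.]
bar top: [(-110, 32.5), (-98, 32.5), (-86, 32.4), (-74, 32.7), (-62, 33.4), (-50, 33.0), (-38, 33.9), (-26, 32.3), (-14, 33.4), (202, 12.9), (226, 19.7)] max x [539. 551. 561. 571. 579. 586. 590. 608.]
```

```bash
python3 -m inch '[{"x":0,"y":0,"z":0,"yaw":0},{"x":0,"y":0,"z":-0.15,"yaw":0},{"x":0,"y":0.05,"z":-0.15,"yaw":0},{"x":0,"y":0,"z":0,"yaw":0}]' >/dev/null
python3 prof.py
```

```text
t9.25 hol xyz mm [-153.9   -0.5   30.1] rot [-179.13   -1.   -100.99] F(h) [-0.4  0.2 -2.9] w 21.0 j [ 39.  22. -25.   2. -44. -51.]
bar top: [(-110, 34.5), (-98, 34.7), (-86, 33.5), (-74, 34.0), (-62, 32.7), (-50, 31.2), (-38, 32.0), (-26, 30.4), (-14, 28.7), (202, 12.7), (226, 20.0)] max x [482. 513. 517. 525. 536. 579. 580. 587.]
```

```bash
python3 -m inch '[{"x":0,"y":0,"z":0,"yaw":0},{"x":0,"y":0,"z":0,"yaw":0},{"x":0.03,"y":0,"z":-0.2,"yaw":0.1},{"x":0,"y":0,"z":0,"yaw":0}]' -0.3 >/dev/null
python3 h.py
```

```text
t9.63 hol xyz mm [-1.535e+02  1.000e-01  3.550e+01] rot [-179.13   -1.04 -101.4 ] F(h) [0.3 0.9 0.4] w 30.3 j [ 39.  21. -24.   2. -44. -51.]
```

```bash
python3 -m inch '[{"x":0,"y":0,"z":0,"yaw":0},{"x":0,"y":0,"z":0,"yaw":0},{"x":0,"y":0,"z":0,"yaw":0}]' -1 40 >/dev/null
python3 h.py
python3 -m inch '[{"x":0,"y":0,"z":0.2,"yaw":0},{"x":0,"y":0,"z":0.2,"yaw":0}]' >/dev/null
python3 prof.py
```

```text
t9.88 hol xyz mm [-154.2    0.5   36.7] rot [-179.05   -0.95 -101.39] F(h) [ 0.7 -0.1 -3.7] w 21.2 j [ 39.  21. -24.   2. -44. -51.]
t10.05 hol xyz mm [-157.7    3.3   32.5] rot [-178.68   -0.63 -101.22] F(h) [  7.3 -22.3  55.5] w 21.2 j [ 39.  22. -25.   2. -43. -52.]
bar top: [(-110, 33.8), (-98, 34.5), (-86, 35.3), (-74, 37.0), (-62, 37.1), (-50, 38.9), (-38, 24.3), (-26, 38.8), (-14, 39.1), (202, 13.1), (226, 20.0)] max x [513. 515. 527. 541. 566. 585. 591. 612.]
```

```bash
python3 -m inch '[{"x":0.15,"y":0.1,"z":-0.03,"yaw":0},{"x":0.3,"y":0.03,"z":0,"yaw":0},{"x":0.3,"y":0,"z":0,"yaw":0}]' >/dev/null
python3 prof.py
```

```text
t10.35 hol xyz mm [-140.6    0.4   35. ] rot [-178.52   -0.44 -101.08] F(h) [ 0.4  0.2 -3.3] w 21.2 j [ 38.  21. -26.   2. -43. -50.]
bar top: [(-110, 34.5), (-98, 34.5), (-86, 34.1), (-74, 35.6), (-62, 35.9), (-50, 37.4), (-38, 37.6), (-26, 36.9), (-14, 38.9), (-2, 38.5), (10, 40.1), (202, 12.8), (214, 15.0), (226, 18.6)] max x [528. 529. 538. 551. 560. 562. 591. 602.]
```

```bash
python3 -m inch '[{"x":0.35,"y":0.02,"z":0,"yaw":0},{"x":0.35,"y":0,"z":0,"yaw":0},{"x":0.35,"y":0,"z":0,"yaw":0},{"x":0.3,"y":0,"z":0,"yaw":0.05}]' >/dev/null
python3 prof.py
```

```text
t10.73 hol xyz mm [-104.6    1.6   35.4] rot [-178.37   -0.28 -101.31] F(h) [-1.5  0.4 -0.1] w 21.0 j [ 35.  19. -28.   2. -42. -48.]
bar top: [(-98, 32.4), (-86, 33.5), (-74, 33.5), (-62, 33.7), (-50, 33.5), (-38, 34.3), (-26, 34.9), (-14, 34.8), (-2, 34.3), (10, 35.3), (22, 35.1), (34, 35.7), (46, 33.6), (202, 14.0), (226, 20.9)] max x [513. 519. 536. 557. 567. 572. 573. 585.]
```

```bash
python3 -m inch '[{"x":0.3,"y":0.06,"z":0,"yaw":0},{"x":0.3,"y":0.02,"z":0,"yaw":0},{"x":0.3,"y":0.02,"z":0,"yaw":0}]' >/dev/null
python3 h.py
python3 -m inch '[{"x":0.3,"y":0.02,"z":0,"yaw":0},{"x":0.3,"y":0.02,"z":0,"yaw":0},{"x":0.3,"y":0.02,"z":0,"yaw":0}]' >/dev/null
python3 prof.py
```

```text
t11.03 hol xyz mm [-78.8  -0.9  35.3] rot [-178.38   -0.31 -101.4 ] F(h) [-2.5  2.3 -1.4] w 20.9 j [ 33.  18. -30.   2. -41. -46.]
t11.28 hol xyz mm [-54.5  -1.4  35.3] rot [-178.26   -0.26 -101.33] F(h) [-2.4  3.6 -3.8] w 21.3 j [ 31.  17. -31.   2. -40. -44.]
bar top: [(-50, 32.4), (-38, 33.3), (-26, 33.4), (-14, 32.2), (-2, 33.7), (10, 33.1), (22, 33.6), (34, 33.4), (46, 33.7), (58, 33.8), (70, 33.9), (82, 33.9), (94, 32.3), (202, 14.1), (214, 15.0), (226, 20.4)] max x [515. 519. 522. 535. 562. 580. 582. 583.]
```

```bash
python3 -m inch '[{"x":0.3,"y":-0.05,"z":0,"yaw":0},{"x":0.3,"y":-0.02,"z":0,"yaw":0},{"x":0.3,"y":0,"z":0,"yaw":0},{"x":0.3,"y":0,"z":0,"yaw":0},{"x":0.3,"y":0,"z":0,"yaw":0}]' >/dev/null
python3 h.py
python3 -m inch '[{"x":0.3,"y":0,"z":0,"yaw":0},{"x":0.3,"y":0,"z":0,"yaw":0},{"x":0.3,"y":0,"z":0,"yaw":0},{"x":0.3,"y":0,"z":0,"yaw":0},{"x":0.3,"y":0,"z":0,"yaw":0}]' >/dev/null
python3 prof.py
```

```text
t11.75 hol xyz mm [-10.6  -1.4  34.6] rot [-178.45   -0.42 -101.35] F(h) [-0.4  3.  -4.6] w 21.0 j [ 27.  16. -33.   2. -40. -40.]
t12.17 hol xyz mm [31.  -1.4 35. ] rot [-178.43   -0.41 -101.36] F(h) [-1.8  3.1 -3.7] w 20.8 j [ 23.  15. -34.   2. -39. -36.]
bar top: [(-62, 13.0), (-50, 11.8), (34, 31.8), (46, 33.4), (58, 33.2), (70, 32.5), (82, 32.9), (94, 32.8), (106, 33.4), (118, 34.7), (130, 34.9), (142, 34.5), (154, 34.4), (166, 35.0), (178, 32.1), (202, 13.6), (226, 18.5)] max x [541. 552. 554. 555. 561. 576. 591. 596.]
```

```bash
python3 -m inch '[{"x":0.3,"y":0,"z":0,"yaw":0},{"x":0.3,"y":0,"z":0,"yaw":0},{"x":0.3,"y":0,"z":0,"yaw":0},{"x":0.2,"y":0,"z":0,"yaw":0},{"x":0.1,"y":0,"z":0,"yaw":0}]' >/dev/null
python3 - <<'E'
from h import *
exec(open("prof.py").read())
cv2.imwrite("pics/g5.png",cv2.resize(a[180:280,200:300,::-1],None,fx=6,fy=6,interpolation=cv2.INTER_CUBIC))
E
```

```text
t12.63 hol xyz mm [65.5 -1.4 35.4] rot [-178.41   -0.4  -101.38] F(h) [-2.4  1.9 -4.1] w 21.1 j [ 20.  15. -35.   2. -39. -33.]
bar top: [(-38, 9.1), (-26, 9.2), (70, 32.8), (82, 34.2), (94, 33.0), (106, 33.4), (118, 34.7), (130, 33.9), (142, 34.5), (154, 34.3), (166, 34.4), (178, 34.3), (190, 34.7), (202, 34.0), (214, 33.2), (226, 20.7)] max x [546. 548. 550. 583. 585. 593. 614. 614.]
```

View pics/g5.png

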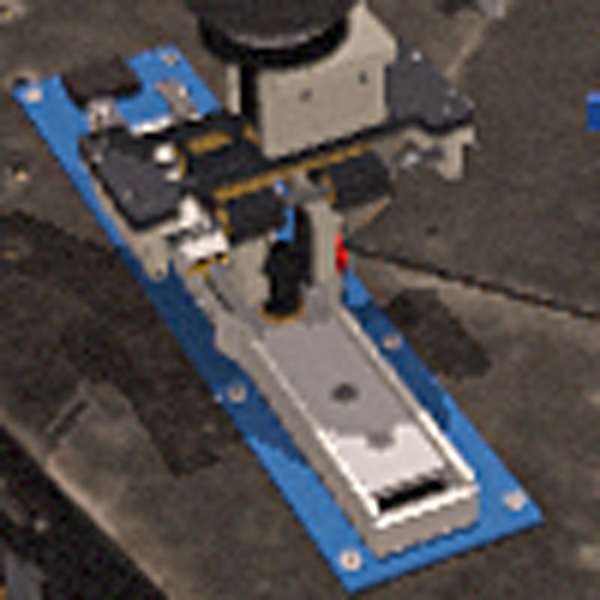

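```bash
python3 - <<'E'
from h import *
for uv in((366,490),(440,470)):
  print(hol(atz("scene",np.array(uv)/6+[200-.4,180-.4],.033)[0])*1e3)
E
```

```text
[205.36926283 -25.37000587]
[209.32991464  14.51802675]
```

```bash
python3 -m inch '[{"x":0.12,"y":0,"z":0,"yaw":0},{"x":0.08,"y":0,"z":0.1,"yaw":0},{"x":0,"y":0,"z":0.1,"yaw":0},{"x":0,"y":0,"z":0.1,"yaw":0},{"x":0,"y":0,"z":0.1,"yaw":0}]' >/dev/null
python3 prof.py
```

```text
t13.10 hol xyz mm [71.9 -1.3 25.2] rot [-178.44   -0.46 -101.38] F(h) [5.3 2.4 4.9] w 21.0 j [ 19.  16. -36.   2. -38. -32.]
bar top: [(82, 24.2), (94, 22.3), (106, 23.0), (118, 23.3), (130, 22.5), (142, 22.8), (154, 22.8), (166, 23.3), (178, 22.7), (190, 23.1), (202, 22.9), (214, 23.6), (226, 20.3)] max x [527. 534. 534. 540. 547. 583. 585. 620.]
```

```bash
python3 -m inch '[{"x":0,"y":0,"z":0,"yaw":0},{"x":0,"y":0,"z":0,"yaw":0},{"x":0,"y":0,"z":0,"yaw":0}]' -0.2 >/dev/null
python3 -m inch '[{"x":0,"y":0,"z":-0.5,"yaw":0},{"x":0,"y":0,"z":-0.5,"yaw":0},{"x":0,"y":0,"z":-0.5,"yaw":0},{"x":0,"y":0,"z":-0.5,"yaw":0},{"x":0,"y":0,"z":-0.5,"yaw":0}]' >/dev/null
python3 -m inch '[{"x":-0.6,"y":0,"z":-0.2,"yaw":0},{"x":-0.6,"y":0,"z":0,"yaw":0},{"x":-0.6,"y":0,"z":0,"yaw":0},{"x":-0.6,"y":0,"z":0,"yaw":0},{"x":-0.6,"y":-0.3,"z":0,"yaw":0}]' -1 >/dev/null
python3 prof.py
```

```text
t14.23 hol xyz mm [-2.3 -3.4 92.3] rot [-179.21   -0.71 -101.71] F(h) [0.8 0.5 0.9] w 7.4 j [ 27.  12. -29.   1. -49. -39.]
bar top: [(-110, 18.0), (-98, 16.7), (-86, 16.7), (-74, 14.1), (-62, 13.6), (-50, 11.6), (-38, 11.1), (-26, 9.3), (22, 22.0), (34, 21.6), (46, 22.5), (82, 21.9), (94, 21.9), (106, 22.4), (118, 22.6), (130, 20.9), (142, 22.7), (154, 22.0), (166, 22.5), (178, 22.1), (190, 22.3), (202, 22.9), (214, 23.2), (226, 18.6)] max x [536. 553. 570. 572. 576. 577. 581. 600.]
```

```bash
python3 -m inch '[{"x":-0.2,"y":-0.6,"z":0.1,"yaw":0},{"x":-0.2,"y":-0.6,"z":0,"yaw":0},{"x":-0.2,"y":-0.6,"z":0,"yaw":0},{"x":-0.2,"y":-0.6,"z":0,"yaw":0},{"x":-0.1,"y":-0.5,"z":0,"yaw":0}]' 0 5 >/dev/null
python3 -m inch '[{"x":0,"y":0,"z":0,"yaw":0}]' >/dev/null
python3 h.py
```

```text
t14.78 hol xyz mm [-31.8  76.3  89.2] rot [-179.23   -0.76 -101.36] F(h) [-1.   0.1  0.7] w 38.1 j [ 24.  20. -18.   1. -52. -36.]
```

```bash
python3 -m inch '[{"x":0.15,"y":0.2,"z":0.4,"yaw":0},{"x":0.1,"y":0.15,"z":0.4,"yaw":0},{"x":0,"y":0,"z":0.3,"yaw":0},{"x":0,"y":0,"z":0,"yaw":0}]' >/dev/null
python3 - <<'E'
from h import *
st()
a,d=r.capture("scene")
cv2.imwrite("pics/g6.png",cv2.resize(a[170:250,205:285,::-1],None,fx=7,fy=7,interpolation=cv2.INTER_CUBIC))
H=lambda x,y,z:np.r_[O+x*ux+y*uy,z]
print((proj("scene",[H(-.025,.068,.057),H(-.025,.068,.033)])-[205,170])*7)
E
```

```text
t15.12 hol xyz mm [-24.9  67.3  58.5] rot [-179.37   -0.83 -101.39] F(h) [ 0.4 -1.2  0.3] w 43.9 j [ 24.  21. -22.   1. -48. -36.]
[[343.99916892 243.89195905]
 [343.57881236 282.27276562]]
```

View pics/g6.png

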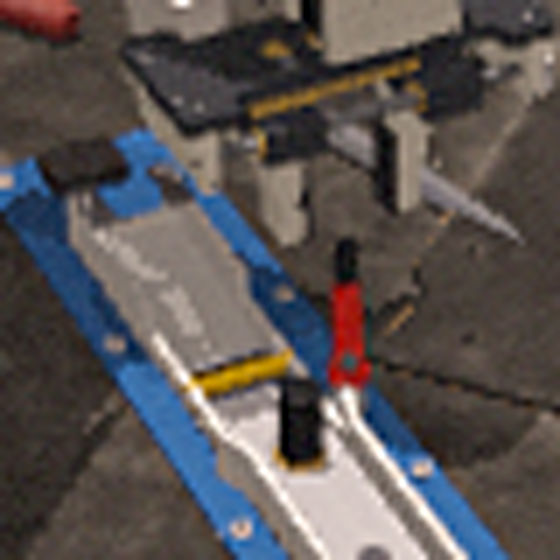

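```bash
python3 -m inch '[{"x":0,"y":0,"z":0.4,"yaw":0},{"x":0,"y":0,"z":0.4,"yaw":0},{"x":0,"y":0,"z":0.35,"yaw":0},{"x":0,"y":0,"z":0,"yaw":0}]' -0.3 >/dev/null
python3 h.py
```

```text
t15.50 hol xyz mm [-25.1  68.3  29.1] rot [-179.24   -0.76 -101.35] F(h) [ 1.1  0.3 -1.2] w 31.0 j [ 24.  23. -23.   2. -44. -36.]
```

```bash
python3 -m inch '[{"x":0,"y":0,"z":0.25,"yaw":0},{"x":0,"y":0,"z":0,"yaw":0},{"x":0,"y":0,"z":0,"yaw":0},{"x":0,"y":0,"z":0,"yaw":0},{"x":0,"y":0,"z":0,"yaw":0}]' -1 6 >/dev/null
python3 h.py
```

```text
t15.92 hol xyz mm [-25.1  68.6  21.5] rot [-179.27   -0.8  -101.33] F(h) [ 0.   0.2 -2. ] w 11.5 j [ 24.  23. -23.   2. -43. -36.]
```

```bash
python3 -m inch '[{"x":-0.2,"y":0.48,"z":0,"yaw":0},{"x":-0.08,"y":0.52,"z":0,"yaw":0},{"x":0.04,"y":0.52,"z":0,"yaw":0}]' >/dev/null
python3 h.py
```

```text
t16.17 hol xyz mm [-32.   32.5  21.6] rot [-179.07   -0.72 -101.4 ] F(h) [-0.6  1.8 -1.3] w 11.8 j [ 27.  21. -28.   2. -41. -40.]
```

```bash
python3 -m inch '[{"x":0.14,"y":0.52,"z":0,"yaw":0},{"x":0.24,"y":0.48,"z":0,"yaw":0},{"x":0.33,"y":0.42,"z":0,"yaw":0}]' >/dev/null
python3 h.py
```

```text
t16.42 hol xyz mm [-16.2  -3.9  22.1] rot [-178.87   -0.59 -101.28] F(h) [ 2.8  4.5 -4.7] w 11.5 j [ 28.  18. -33.   2. -39. -41.]
```

```bash
python3 -m inch '[{"x":0.45,"y":0.3,"z":0,"yaw":0},{"x":0.48,"y":0.24,"z":0,"yaw":0},{"x":0.5,"y":0.14,"z":0,"yaw":0}]' >/dev/null
python3 h.py
python3 -m inch '[{"x":0.5,"y":0.05,"z":0,"yaw":0},{"x":0.25,"y":0,"z":0,"yaw":0},{"x":0.2,"y":0,"z":0,"yaw":0}]' >/dev/null
python3 h.py
```

```text
t16.67 hol xyz mm [ 19.9 -22.2  23. ] rot [-178.7    -0.45 -101.11] F(h) [ 1.4  7.6 -6. ] w 11.9 j [ 26.  15. -37.   2. -37. -39.]
t16.92 hol xyz mm [ 45.7 -22.8  24.3] rot [-178.52   -0.24 -101.18] F(h) [ 0.3 -0.2 -0.4] w 8.9 j [ 23.  15. -38.   2. -37. -36.]
```

```bash
python3 -m inch '[{"x":-0.15,"y":0,"z":0,"yaw":0},{"x":0,"y":0,"z":0,"yaw":0},{"x":0,"y":0,"z":0,"yaw":0},{"x":0,"y":0,"z":0,"yaw":0}]' -0.4 >/dev/null
python3 -m inch '[{"x":0,"y":0,"z":-0.5,"yaw":0},{"x":0,"y":0,"z":-0.5,"yaw":0},{"x":0,"y":0,"z":-0.6,"yaw":0},{"x":0,"y":0,"z":-0.8,"yaw":0},{"x":0,"y":0,"z":-0.8,"yaw":0}]' >/dev/null
python3 -m inch '[{"x":-0.6,"y":0,"z":-0.8,"yaw":0},{"x":-0.8,"y":0,"z":-0.8,"yaw":0},{"x":-0.8,"y":0,"z":-0.5,"yaw":0},{"x":-0.8,"y":0,"z":0,"yaw":0},{"x":-0.8,"y":0,"z":0,"yaw":0}]' >/dev/null
python3 - <<'E'
from h import *
exec(open("prof.py").read())
b,_=r.capture("top")
im=[cv2.resize(p[y0:y0+100,x0:x0+66,::-1],None,fx=6,fy=6,interpolation=cv2.INTER_CUBIC) for p,(x0,y0) in((a,(225,190)),(b,(250,190)))]
cv2.imwrite("pics/g7.png",np.hstack(im))
H=lambda x,y,z:np.r_[O+x*ux+y*uy,z]
print((proj("scene",H(.034,-.024,.057))-[225,190])*6,(proj("top",H(.034,-.024,.057))-[250,190])*6+[396,0])
E
```

```text
t18.08 hol xyz mm [-50.9 -28.6 160.9] rot [-179.07   -0.62 -101.59] F(h) [-0.5  0.1 -0.7] w 26.0 j [ 33.   7. -25.   1. -58. -45.]
bar top: [(-110, 17.8), (-98, 17.2), (-86, 15.7), (-74, 14.9), (-62, 12.6), (-50, 11.9), (-38, 10.8), (-26, 9.6), (34, 22.1), (46, 22.2), (82, 22.6), (94, 22.6), (106, 21.5), (118, 21.8), (130, 21.9), (142, 22.0), (154, 22.6), (166, 21.4), (178, 21.7), (190, 22.3), (202, 21.8), (214, 22.7), (226, 20.2)] max x [520. 527. 531. 546. 568. 574. 576. 620.]
[[ 72.22942966 192.33279895]] [[589.30320767 347.19929085]]
```

View pics/g7.png

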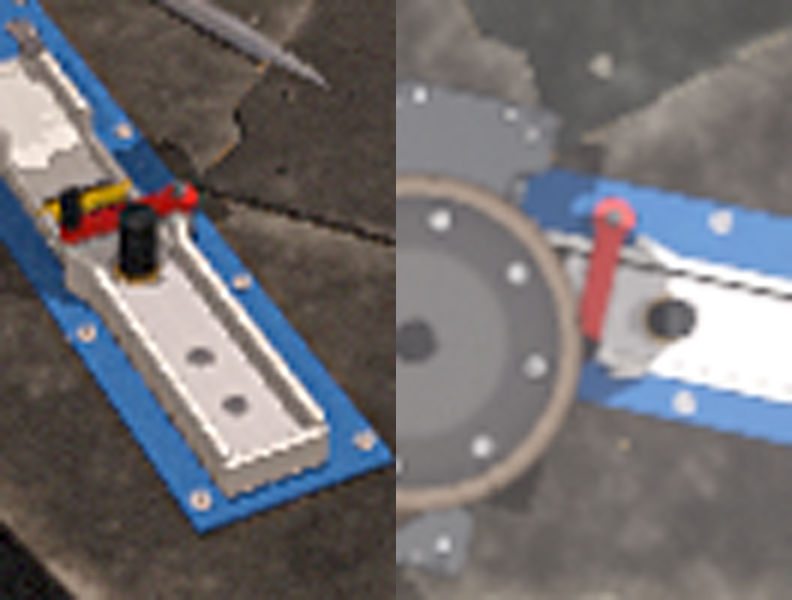

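Bar flat in the tray; keeper close to 0 but uncertain by about 0.06 rad because the pads slid off the peg. I'll nudge the peg from behind with closed fingers until it meets the stop.

```bash
python3 -m inch '[{"x":0.5,"y":-0.04,"z":0.6,"yaw":0},{"x":0.5,"y":-0.04,"z":0.7,"yaw":0},{"x":0.5,"y":-0.04,"z":0.7,"yaw":0},{"x":0.2,"y":0,"z":0.7,"yaw":0},{"x":0,"y":0,"z":0,"yaw":0}]' -1 >/dev/null
python3 -m inch '[{"x":0,"y":0,"z":0,"yaw":0},{"x":0,"y":0,"z":0,"yaw":0}]' >/dev/null
python3 h.py
```

```text
t18.77 hol xyz mm [ -8.2 -24.6  91.6] rot [-179.14   -0.73 -101.2 ] F(h) [-0.4  0.3 -0.2] w 0.5 j [ 29.  10. -31.   1. -48. -41.]
```

```bash
python3 -m inch '[{"x":0,"y":0,"z":0.6,"yaw":0},{"x":0,"y":0,"z":0.6,"yaw":0},{"x":0,"y":0,"z":0.6,"yaw":0},{"x":0,"y":0,"z":0.5,"yaw":0},{"x":0,"y":0,"z":0.1,"yaw":0}]' >/dev/null
python3 h.py
```

```text
t19.18 hol xyz mm [-12.4 -18.7  36.6] rot [-178.55   -0.36 -101.03] F(h) [-0.2 -1.2 -0.1] w 0.6 j [ 29.  15. -35.   2. -40. -41.]
```

```bash
python3 -m inch '[{"x":0,"y":0.15,"z":0.3,"yaw":0},{"x":0,"y":0.07,"z":0.2,"yaw":0},{"x":0.3,"y":0,"z":0,"yaw":0},{"x":0.3,"y":0,"z":0,"yaw":0}]' >/dev/null
python3 h.py
```

```text
t19.52 hol xyz mm [  0.6 -22.5  25.5] rot [-178.37   -0.26 -100.85] F(h) [ 0.2 -0.7  0.2] w 0.3 j [ 28.  15. -36.   2. -37. -40.]
```

```bash
python3 -m inch '[{"x":0.25,"y":0,"z":0.05,"yaw":0},{"x":0.2,"y":0,"z":0,"yaw":0}]' >/dev/null
python3 h.py
python3 -m inch '[{"x":0.15,"y":0,"z":0,"yaw":0},{"x":0.15,"y":0,"z":0,"yaw":0}]' >/dev/null
python3 h.py
```

```text
t19.68 hol xyz mm [ 13.2 -22.1  25.2] rot [-178.32   -0.22 -100.83] F(h) [ 0.1 -0.4 -0. ] w 0.9 j [ 27.  15. -37.   2. -37. -39.]
t19.85 hol xyz mm [ 19.  -21.3  25.9] rot [-1.7814e+02  1.3000e-01 -1.0098e+02] F(h) [-38.7 -17.5  -3.6] w 1.0 j [ 26.  15. -37.   2. -37. -38.]
```

```bash
python3 -m inch '[{"x":-0.3,"y":0,"z":0,"yaw":0},{"x":-0.4,"y":0,"z":0,"yaw":0},{"x":-0.4,"y":0,"z":-0.5,"yaw":0},{"x":-0.3,"y":0,"z":-0.8,"yaw":0},{"x":-0.3,"y":0,"z":-0.8,"yaw":0}]' >/dev/null
python3 -m inch '[{"x":-0.8,"y":0,"z":-0.8,"yaw":0},{"x":-0.8,"y":0,"z":-0.8,"yaw":0},{"x":-0.8,"y":0,"z":-0.6,"yaw":0},{"x":-0.8,"y":0,"z":0,"yaw":0},{"x":-0.8,"y":0,"z":0,"yaw":0}]' >/dev/null
python3 -m inch '[{"x":-0.8,"y":0,"z":0,"yaw":0},{"x":-0.8,"y":0,"z":0,"yaw":0},{"x":-0.4,"y":0,"z":0,"yaw":0},{"x":0,"y":0,"z":0,"yaw":0},{"x":0,"y":0,"z":0,"yaw":0}]' >/dev/null
python3 - <<'E'
from h import *
exec(open("prof.py").read())
b,_=r.capture("top")
im=[cv2.resize(p[y0:y0+100,x0:x0+66,::-1],None,fx=6,fy=6,interpolation=cv2.INTER_CUBIC) for p,(x0,y0) in((a,(225,190)),(b,(250,190)))]
cv2.imwrite("pics/g8.png",np.hstack(im))
E
```

```text
t21.10 hol xyz mm [-181.   -24.9  143.3] rot [-177.93    0.21 -101.25] F(h) [ 0.5 -0.7 -0.9] w 0.3 j [ 43.  13. -20.   2. -56. -55.]
bar top: [(-110, 19.6), (-98, 18.1), (-86, 15.9), (-74, 14.6), (-62, 12.4), (-50, 11.6), (-38, 10.1), (-26, 9.2), (46, 20.8), (70, 22.3), (82, 21.7), (94, 21.4), (106, 22.8), (118, 21.7), (130, 21.4), (142, 21.9), (154, 21.6), (166, 22.6), (178, 22.0), (190, 22.8), (202, 22.5), (214, 21.3), (226, 18.8)] max x [477. 499. 507. 520. 534. 558. 578. 595.]
```

View pics/g8.png

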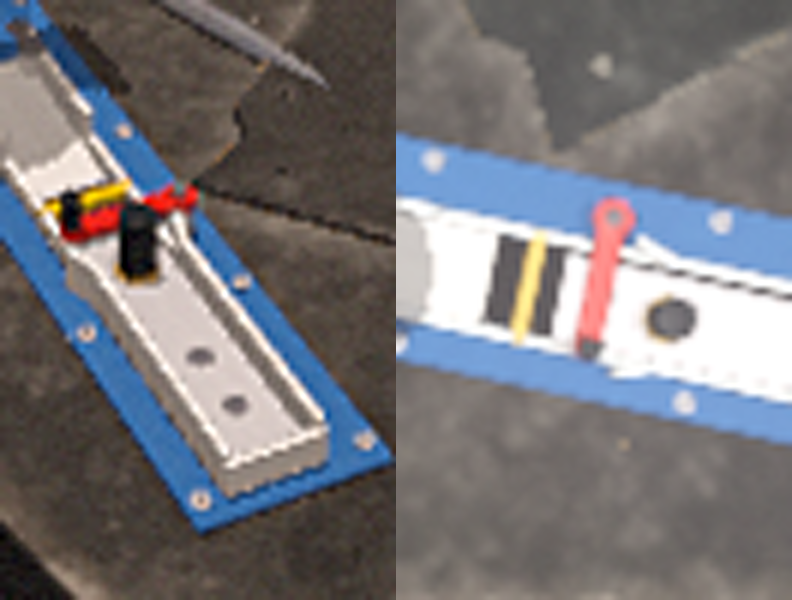

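The keeper (peg at 590,350 in the right half) lies parallel to the lip (530,290), across the bar just ahead of its tail edge (about 560). The bar is flat in the tray, and the gripper is clear.

```bash
python3 -c "
from plant import r
print(r.close_job())"
```

```text
the job is handed in; nothing more can be done
None
```

The stop bar is flat in the tray and the red keeper is across its tail end. I handed the job in at about 21 s with the gripper raised clear.

I gripped the bar by its handle, pressed down to tip the nose over the lip, drew it along the guides and lowered it into the tray. I then carried the keeper round by its peg and nudged it from behind until it met its stop.

**Last checks**
- The bar's top measured about 22 mm along its whole length, which matches the 14 mm tray floor plus the 8 mm bar.
- In the last pictures the tail is past the lip and the keeper lies parallel to it, across the bar. The stop contact came where I had calculated it.
- I did not take a separate final look at the bystanders. The arm did not work near any of them.

**What disagreed or went wrong**
- **Fingertip height:** the fingertips stand about 20 mm above the reported TCP height, not 11 mm below it. The first grasp therefore closed over the top of the handle, and I corrected the height after that.
- **High force while tipping:** the first press reached about 83 N at the wrist. The fingers had probably touched the caps, so I gripped again higher up. The second press reached about 56 N, and the bar's tail was probably on its buffer. Both are under the 120 N wrist limit. I read them as fingertip contact, not the arm or gripper body, but I could not confirm that against the 40 N limit.
- **Keeper stop:** the final nudge read about 39 N along the push and about 17 N sideways, so roughly 42 N in all. It was made with the fingertips.

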